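# Prop the serving-hatch flap wider on its stay

## Task

The top-hung flap of the serving hatch is propped only ajar by its flat stay. Lift the stay off its pin, push the flap further open and drop the stay's last round hole, the one nearest the knob, fully down over the pin, then let go. Feel gently for the pin, never pressing or dragging the stay hard against it, and leave the things standing around undisturbed.

Things in the scene. Friction and masses are not known exactly. Their poses are not given: they have to be found in the camera images.
- hatch: Fixed steel stand of the serving hatch: foot plate 18 mm thick, upright frame 182 mm wide, 287 mm high. Origin on the worktop under the catch; x runs along the foot plate from catch to frame (frame plane at x = 140 mm), y across, z up. A glazed flap 142 mm wide hangs in the frame from a hinge along y, 253 mm up, and swings out to +x; it falls gently shut if nothing holds it.
- stay: Flat steel bar 26 mm wide, 5 mm thick, hinged to the flap's foot 200 mm below the flap hinge, lying along hatch -x over the catch. Swings up freely, and 3 degrees to either side. Origin at its pivot, at the bar's underside; x along the bar toward the flap, z up. Moving it to hatch +x opens the flap; the pivot rises 17 mm over the whole travel, so the bar slopes down toward the knob.
- stay_knob (a point): Centre (half-way up) of the upright round dark steel knob on the stay, 300 mm from the stay's pivot: 17 mm in diameter where gripped (21 mm at the cap), 37 mm tall on the bar's upper face; this point is 20 mm below its top, 17 mm above the bar's upper face. Axes as the stay.
- end_hole (a point): Centre of the stay's last round hole, at the bar's underside: 11 mm in diameter, through the bar, 77 mm from the knob's axis. An equal hole, not to be used, is 28 mm farther from the knob; beyond it, centred 58 mm from the end hole, is a slot 34 x 11 mm in which the pin stands at the start. Axes as the stay.
- pin_mid (a point): Middle of the pin's range, at the height of its shoulder, 55 mm above the worktop. The pin (7 mm diameter, round tip) rises 12 mm from a 16 mm wide shoulder on which the seated bar rests. It is clamped firmly somewhere within 9 mm either way of this point along hatch x; where is not measured and must be felt: put down in the wrong place, the bar stops on the pin's tip, 12 mm too high.
- catch: Steel pillar on the foot plate, 66 mm long, 34 mm wide, with the pin clamped on top; origin at the middle of its top, 45 mm above the worktop, axes as the hatch. Pressing down by a firmly gripped knob loads the pin with up to about three times the force felt at the gripper.
- cup: Steel measuring cup with a handle, 74 mm tall, a bystander; origin under its middle.
- tub: Small round lidded food tub, 119 mm wide, 51 mm tall, a bystander; origin under its middle.

How it is judged:
By the outcome, as a careful person would: the job done as asked, in the order asked, and still so for the second after the job is handed in, with the robot touching nothing.
It also fails if it takes over 64 s, if anything falls off the work surface, if the arm or the gripper's body presses on something with over 40 N, if the wrist force passes 120 N, or if a joint passes its speed limit or range.

## Robot

A 7-joint arm with a two-finger parallel gripper is mounted at the origin on the work surface; the furniture and walls round the work are solid. World frame = base frame: x ahead of the robot, y to its left, z up, the work surface at z = 0. Lengths are in m, angles in rad, forces in N, time in s.
With the tool pointing down it reaches from about 0.425 to 0.875 m from the base axis. Payload 8.4 kg.
Tool frame: the origin (TCP) lies midway between the tips of the shut fingers; the grasp point (between the pads) lies r.grasp_offset behind it (r.grasp_offset is the distance from the TCP to the grasp point, in m); z points along the fingers, y is the direction in which the jaws open and shut (so a half turn about z gives the same grasp; the last joint's range is limited). The gripper opens to 85 mm and grips with 20 to 120 N. Pads are 22 mm wide; open, the fingers measure 114 mm over their backs; the gripper's body (76 mm by 85 mm) begins 54 mm behind the grasp point. The pads swing forward as they close: fully open they stand 13 mm farther back than shut.
Start: joints at [-1.229, 0.333, 0.04, 1.465, -0.013, 1.343, -0.059], TCP at [0.277, 0.588, 0.231] pointing down, gripper open.
Joint ranges: [-2.58, 2.58], [-0.38, 2.09], [-1.3, 1.39], [0.25, 2.4], [-1.5, 4.64], [0.08, 2.09], [-2.65, 2.65]. Speed limits (rad/s): [2.22, 2.22, 2.79, 2.79, 3.14, 3.14, 3.14].

## Interface

Orientations are given as a rotation vector (axis times angle).
In Python, from plant import sensors, viewer, r gives the robot as it stands. The module is installed in compiled form; this text tells all that it offers.
- The arm moves only by the tool play_rows, never from a script. Its argument "moves" is a list of rows, each an object with "hand": the opening, from -1 (shut) to 1 (fully open); "translation": the shift along the tool's x, y, z each as a share of 300 mm, from -1 to 1, a list of three; "delta_rot": the turn, a rotation vector about the tool's x, y, z each as a share of 180 degrees, from -1 to 1, a list of three. A call has 1 to 12 rows; each row shifts and turns the pose as measured when the row begins, along the tool's axes as they then stand; what a row does not reach is not made up. A row lasts 1/12 s, in which the tool goes at most 41.7 mm and 7.16 degrees, less where a joint would pass 70% of its speed; a pose out of reach is approached as far as the arm can. A call with a number of a shift or a turn outside -1 to 1 is refused whole. A call with a gripper value outside its range is refused whole. The fingers move at their own pace and stop on an object; "grip_force" is the grip in N (left out, the last holds). Time passes only in rows, so rows that do not move let the fingers close. It gives the time, the measured TCP pose, the force and the opening at its end, in the units of the state.
- sensors.read_state(): the state, without advancing time (a new reading comes with each control period).
- viewer.get_image(name): name is "side" or "top"; returns a dict with "pixels" (400x640x3 uint8, red, green, blue), "mtx" (3x3 intrinsics, pixels), "origin" and "orientation" of the camera in the world. Camera axes: x right, y down, z forward; pixel columns grow to the right and rows downward; lengths in m; the calibration is good to about 2 mm. A picture is of the moment at which its call begins. There is no depth.
- r.close_job(): hands the job in, once; it reports no verdict.
Trained networks look in a picture, given as the dict that the camera call returned (one of the last four; its "shot" number tells which), for a name from the list of things; names that differ only in an ending like _2 or _b are one class to them, and where a whole thing is asked for, a point or a joint stands for the part that bears it (a point fixed in the world has none). Each returns a list of dicts, best first, with "score" (0 to 1); they miss things now and then, are a little off and sometimes report something else, mostly with a low value. They report only what shows in the picture. A call takes as long as a camera call.
- viewer.look_for(thing, picture): "box" ([left, top, right, bottom] in pixels, round what is visible of it).
- viewer.regions_of(thing, picture): "mask" (400x640 bool, what is visible of it) and "box" ([left, top, right, bottom] in pixels, round what is visible of it).
The state is a dict: "clock": time; "q": joint angles; "joint_velocities": joint speeds; "tau": joint torques, N m; "tcp_pos": TCP position; "eef_rot": TCP orientation; "ft_force": force on the tool from outside, world axes, zero at the start; "ft_torque": the same for the moment, N m; "width": finger opening in m.
Only numpy, scipy, OpenCV 4.12 (cv2) and the standard library are available. Lean on these libraries where they do the work, as an engineer would, in place of code of your own. Each camera call takes 0.05 s, during which the arm holds its last target.

## Working session

There is one attempt and no reset: what is moved stays moved. The work goes in short steps, Python scripts to look and compute and a tool call to move; the robot and the scene stay as the last step left them, time stands still between calls to the robot, and variables do not carry over. Pictures are saved under pics/ and viewed, and the job is handed in when it is done.

Besides the shell and the picture viewer there is one more tool, called as name([rows], argument=value, ...), one row to a line, values as JSON. play_rows: Moves the arm, as the interface text tells. Shift numbers are shares of 300 mm and turn numbers shares of 180 degrees, none past 1 either way. Its arguments: {"type":"object","properties":{"moves":{"type":"array","items":{"type":"object","properties":{"hand":{"type":"number"},"translation":{"type":"array","items":{"type":"number","minimum":-1,"maximum":1}},"delta_rot":{"type":"array","items":{"type":"number","minimum":-1,"maximum":1}}}}},"grip_force":{"type":"number"}},"required":["moves"]}

```bash
mkdir -p pics
cat > h.py <<'E'
from plant import sensors, viewer, r
import numpy as np, cv2
from scipy.spatial.transform import Rotation as R
def shot(n,tag):
    p=viewer.get_image(n); cv2.imwrite(f'pics/{tag}.png',p['pixels'][:,:,::-1]); return p
def cam(p):
    o=np.array(p['orientation'],float)
    M=o if o.shape==(3,3) else R.from_rotvec(o).as_matrix()
    return np.array(p['mtx']),M,np.array(p['origin'])
def ray(p,uv):
    K,M,o=cam(p); d=M@np.linalg.solve(K,[uv[0],uv[1],1.]); return o,d/np.linalg.norm(d)
def proj(p,X):
    K,M,o=cam(p); c=(np.atleast_2d(X)-o)@M; q=c@K.T; return q[:,:2]/q[:,2:]
def tri(p1,a,p2,b):
    o1,d1=ray(p1,a);o2,d2=ray(p2,b)
    s=np.linalg.lstsq(np.c_[d1,-d2],o2-o1,rcond=None)[0]
    A=o1+s[0]*d1;B=o2+s[1]*d2
    return (A+B)/2,np.linalg.norm(A-B)
def onz(p,uv,z):
    o,d=ray(p,uv); return o+d*(z-o[2])/d[2]
E
python3 - <<'E'
from h import *
s=sensors.read_state(); print({k:np.round(v,3) for k,v in s.items()}, r.grasp_offset)
for n in('side','top'):
    p=shot(n,n+'0'); print(n,p['origin'],np.round(p['orientation'],3).tolist(),np.round(p['mtx'],1).tolist())
    for t in('hatch','stay','stay_knob','catch','cup','tub','end_hole'):
        try: print(t,[(np.round(d['box']).tolist(),round(d['score'],2)) for d in viewer.look_for(t,p)][:3])
        except Exception as e: print(t,e)
print(sensors.read_state()['clock'])
E
```

```text
{'clock': np.float64(0.0), 'q': array([-1.229,  0.334,  0.04 ,  1.466, -0.013,  1.343, -0.058]), 'joint_velocities': array([-0.   , -0.001,  0.001,  0.001, -0.001, -0.   , -0.001]), 'tau': array([-1.0000e-03, -6.5856e+01,  1.3650e+00, -4.0557e+01,  1.7000e-02,
        1.3000e-02,  0.0000e+00]), 'tcp_pos': array([0.277, 0.587, 0.23 ]), 'eef_rot': array([-6.870e-01, -3.065e+00,  3.000e-03]), 'ft_force': array([-0.133, -0.805,  0.538]), 'ft_torque': array([ 0.018,  0.006, -0.017]), 'width': np.float64(0.085)} 0.0187
side [ 0.0319753  -0.77047716  0.84463281] [-2.224, 0.589, -0.277] [[500.4, 0.0, 313.2], [0.0, 500.4, 194.7], [0.0, 0.0, 1.0]]
hatch [([280.0, 140.0, 417.0, 290.0], 0.77), ([293.0, 129.0, 327.0, 168.0], 0.35)]
stay [([280.0, 173.0, 388.0, 256.0], 0.88)]
stay_knob [([282.0, 171.0, 387.0, 255.0], 0.87)]
catch [([312.0, 209.0, 339.0, 234.0], 0.85)]
cup [([291.0, 132.0, 328.0, 167.0], 0.94)]
tub [([207.0, 159.0, 251.0, 199.0], 0.95)]
end_hole [([280.0, 170.0, 383.0, 258.0], 0.98)]
top [ 0.35868579 -0.00387451  0.92425161] [-2.131, 2.191, -0.157] [[414.0, 0.0, 319.0], [0.0, 414.0, 203.7], [0.0, 0.0, 1.0]]
hatch [([262.0, 100.0, 450.0, 230.0], 0.68)]
stay [([259.0, 175.0, 408.0, 217.0], 0.93)]
stay_knob [([262.0, 172.0, 407.0, 218.0], 0.62)]
catch [([321.0, 195.0, 348.0, 211.0], 0.56)]
cup [([193.0, 136.0, 234.0, 176.0], 0.69), ([320.0, 196.0, 350.0, 209.0], 0.4)]
tub [([187.0, 236.0, 246.0, 291.0], 0.74), ([258.0, 176.0, 411.0, 218.0], 0.49)]
end_hole [([259.0, 170.0, 409.0, 223.0], 0.94)]
0.8
```

Run:
```python
import cv2
for n,(x0,y0,x1,y1),k in(('side',(190,100,440,300),3),('top',(180,90,460,300),2.8)):
    i=cv2.imread(f'pics/{n}0.png')[y0:y1,x0:x1]; cv2.imwrite(f'pics/{n}0c.png',cv2.resize(i,None,fx=k,fy=k,interpolation=cv2.INTER_CUBIC))
```

```text
(no output)
```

View pics/side0c.png

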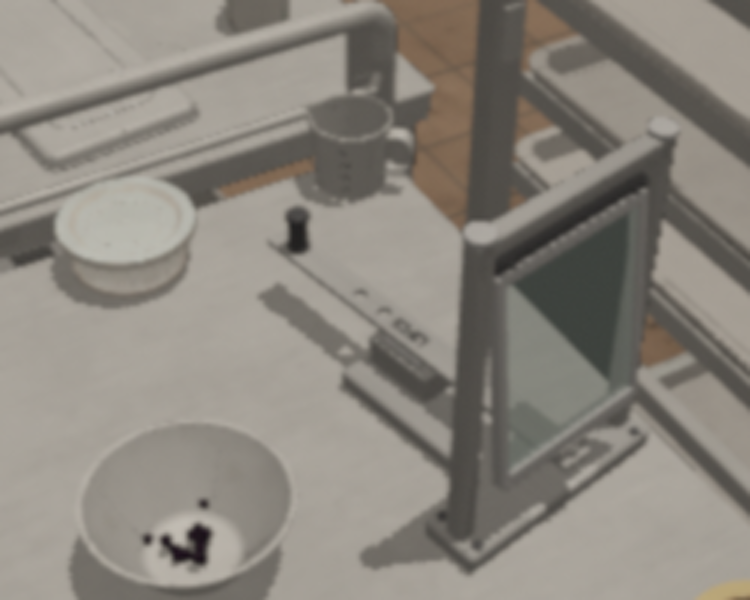

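View pics/top0c.png

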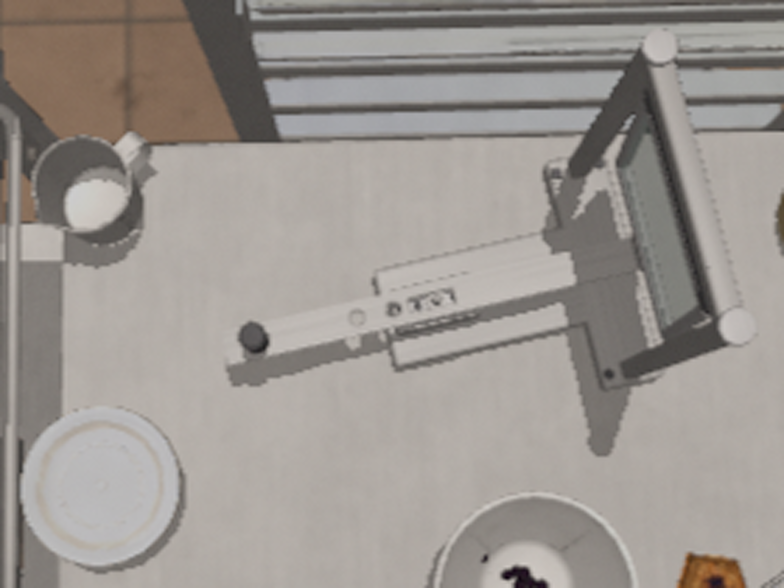

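View pics/side0.png

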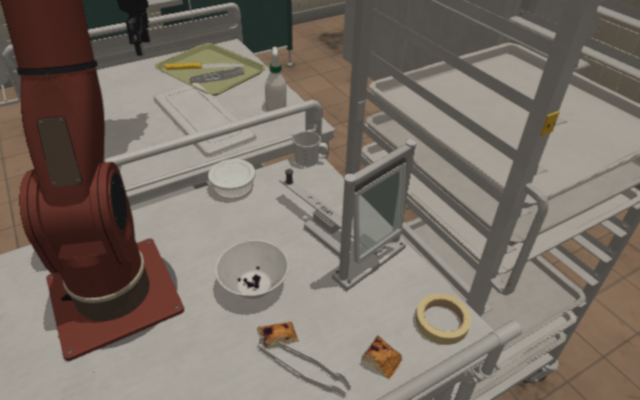

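Run:
```python
from h import *
P=shot('side','side1');T=shot('top','top1')
for n,p,(x0,y0,x1,y1) in(('side',P,(270,160,350,240)),('top',T,(255,170,365,225))):
    i=p['pixels'][y0:y1,x0:x1,::-1]; k=7 
    cv2.imwrite(f'pics/{n}1c.png',cv2.resize(i,None,fx=k,fy=k,interpolation=cv2.INTER_CUBIC))
print('knobtop',tri(P,(289,172.5),T,(270.4,210.4)))
for n,a,b in(('cup',(309,150),(212,157)),('tub',(231,175),(216,263))): print(n,tri(P,a,T,b))
```

```text
knobtop (array([0.4566184 , 0.08035801, 0.09180542]), np.float64(0.001234415916530849))
cup (array([0.58669621, 0.21357909, 0.02861235]), np.float64(0.0025144492967789415))
tub (array([0.35282178, 0.2021787 , 0.03992002]), np.float64(0.0018005479346699742))
```

View pics/side1c.png

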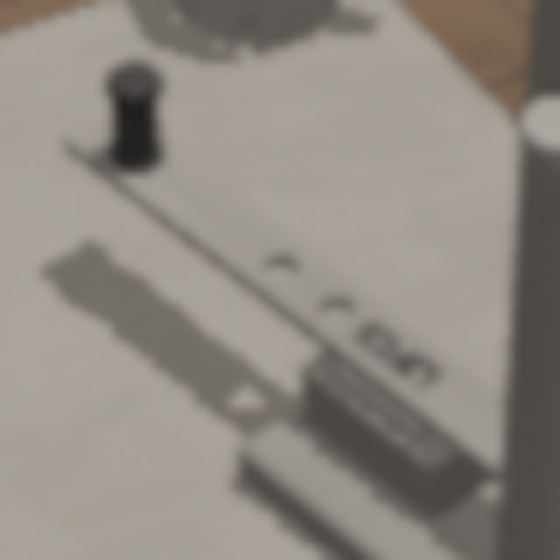

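View pics/top1c.png

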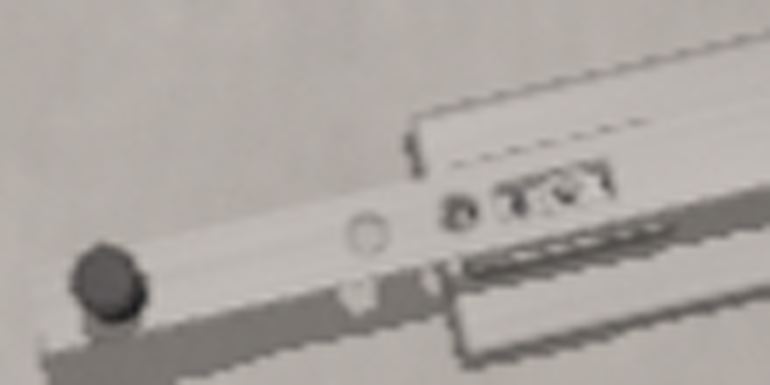

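Run:
```python
from h import *
P=shot('side','side2');T=shot('top','top2')
f=lambda u,v:(255+u/7,170+v/7)
g=lambda u,v:(270+u/7,160+v/7)
k=np.array([0.4566,0.0804])
for n,uv,z in(('knobbase',(113,330),.058),('end',(368,232),.06),('h2',(458,212),.061),('slot',(556,190),.061),('slotL',(495,203),.061),('slotR',(618,178),.061),('pin?',(568,186),.067)):
    X=onz(T,f(*uv),z); print(n,X.round(4),'d from knob',np.linalg.norm(X[:2]-k).round(4))
print()
for n,uv,z in(('end',(288,265),.06),('h2',(338,305),.06),('slotL',(360,325),.06),('slotR',(440,380),.06)):
    X=onz(P,g(*uv),z); print(n,X.round(4),np.linalg.norm(X[:2]-k).round(4))
# flap/frame: frame top ball ends, top camera crop 2.8
print('posts',tri(T,(180+659/2.8,90+46/2.8),P,(190+664/3,100+128/3)),tri(T,(180+737/2.8,90+326/2.8),P,(190+480/3,100+232/3)))
print('foot front corner', [onz(T,(180+u/2.8,90+v/2.8),.018) for u,v in((378,272),(398,368))])
i=T['pixels'][185:215,300:355,::-1]; cv2.imwrite('pics/t2.png',cv2.resize(i,None,fx=14,fy=14,interpolation=cv2.INTER_CUBIC))
i=P['pixels'][190:235,300:345,::-1]; cv2.imwrite('pics/s2.png',cv2.resize(i,None,fx=13,fy=13,interpolation=cv2.INTER_CUBIC))
```

```text
knobbase [0.4457 0.0827 0.058 ] d from knob 0.0111
end [0.473  0.0055 0.06  ] d from knob 0.0767
h2 [ 0.4782 -0.0217  0.061 ] d from knob 0.1044
slot [ 0.4841 -0.0514  0.061 ] d from knob 0.1346
slotL [ 0.4807 -0.0329  0.061 ] d from knob 0.1158
slotR [ 0.4873 -0.0702  0.061 ] d from knob 0.1537
pin? [ 0.4844 -0.0547  0.067 ] d from knob 0.1379

end [0.4759 0.0045 0.06  ] 0.0783
h2 [ 0.4805 -0.0214  0.06  ] 0.1045
slotL [ 0.4818 -0.0336  0.06  ] 0.1167
slotR [ 0.491  -0.0695  0.06  ] 0.1538
posts (array([ 0.59567589, -0.17427443,  0.28701152]), np.float64(0.0013636323872986671)) (array([ 0.43253862, -0.20757626,  0.28905305]), np.float64(0.001368082461123911))
foot front corner [array([ 0.51393376, -0.01139017,  0.018     ]), array([ 0.43723549, -0.02497658,  0.018     ])]
```

View pics/t2.png

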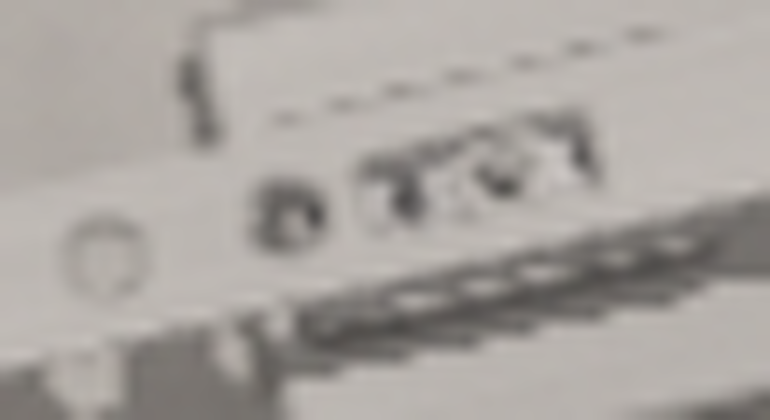

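View pics/s2.png

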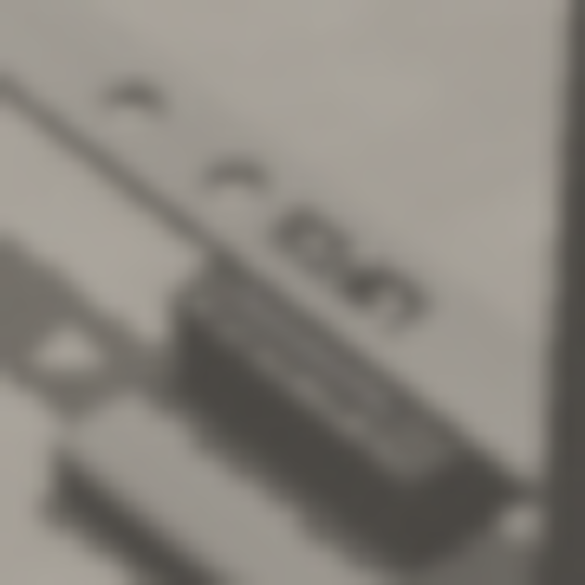

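Run:
```python
from h import *
P=shot('side','side3');T=shot('top','top3')
k=np.array([0.4566,0.0804]);ex=np.array([.2,-.98]);ey=np.array([.98,.2])
for n,p,uv in(('side',P,(328.8,211.9)),('s2',P,(300+350/13,190+290/13)),('top a',T,(332.5,198.6)),('top b',T,(339.3,197.1)),('dark',T,(300+500/14,185+180/14))):
  for z in(.067,.06,.055):
    X=onz(p,uv,z)[:2]-k; print(n,z,(X@ex).round(4),(X@ey).round(4))
# render expected: project pin tips
for d in(.128,.137,.146):
    X=np.r_[k+ex*d,.067]; u,v=proj(P,X)[0]; a,b=proj(T,X)[0]; print(d,'s2 px',((u-300)*13,(v-190)*13),'t2',((a-300)*14,(b-185)*14))
# knob edge in side px for accurate: use dark mask
for n,p in(('side',P),('top',T)):
    g=p['pixels'].max(2); x0,y0,x1,y1=(275,165,300,190) if n=='side' else (258,198,282,222)
    m=g[y0:y1,x0:x1]<85; ys,xs=np.nonzero(m); print(n,xs.mean()+x0,ys.mean()+y0,xs.min()+x0,xs.max()+x0,ys.min()+y0,ys.max()+y0)
```

```text
side 0.067 0.1472 -0.003
side 0.06 0.1418 0.0022
side 0.055 0.1379 0.006
s2 0.067 0.1454 -0.0072
s2 0.06 0.1399 -0.002
s2 0.055 0.1361 0.0017
top a 0.067 0.1295 -0.0023
top a 0.06 0.1301 -0.0014
top a 0.055 0.1304 -0.0007
top b 0.067 0.1441 -0.0024
top b 0.06 0.1448 -0.0015
top b 0.055 0.1453 -0.0008
dark 0.067 0.1364 -0.0023
dark 0.06 0.137 -0.0014
dark 0.055 0.1375 -0.0007
0.128 s2 px (np.float64(313.88754223082697), np.float64(221.58230636441826)) t2 (np.float64(441.9962500389199), np.float64(178.01296752445876))
0.137 s2 px (np.float64(348.18118782762286), np.float64(247.51666470696017)) t2 (np.float64(500.5147178783086), np.float64(164.54690098183926))
0.146 s2 px (np.float64(382.7794948187181), np.float64(273.68142135319056)) t2 (np.float64(558.9817669575394), np.float64(151.09266674569176))
side 288.6125 176.85 285 292 170 183
top 271.11764705882354 212.52941176470588 266 275 207 215
```

```bash
cat >> h.py <<'E'
EX=np.array([.204,-.979,0]);EX/=np.linalg.norm(EX);EY=np.array([-EX[1],EX[0],0]);EZ=np.array([0,0,1.])
def plan(target,Rt=None):
    s=sensors.read_state(); p=np.array(s['tcp_pos']); C=R.from_rotvec(s['eef_rot'])
    d=C.inv().apply(np.array(target)-p)
    out=d/.3
    rv=(C.inv()*Rt).as_rotvec()/np.pi if Rt is not None else np.zeros(3)
    print('t',round(s['clock'],2),'p',p.round(4),'dist mm',round(np.linalg.norm(d)*1e3,1),'trans',out.round(4).tolist(),'rot',rv.round(4).tolist(),'deg',round(np.linalg.norm(rv)*180,2),'F',np.round(s['ft_force'],1),'w',round(s['width'],4))
def RT(flip=1,pitch=0):
    y=EY*flip; z=-EZ; x=np.cross(y,z); return R.from_matrix(np.c_[x,y,z])
E
python3 - <<'E'
from h import *
s=sensors.read_state();C=R.from_rotvec(s['eef_rot']).as_matrix();print(C.round(3),s['clock'])
for f in(1,-1): plan([.4566,.0804,.3],RT(f))
T=shot('top','top4')
E
```

```text
[[-0.904  0.427 -0.   ]
 [ 0.427  0.904 -0.   ]
 [ 0.    -0.    -1.   ]] 1.1
t 1.1 p [0.2773 0.5879 0.2313] dist mm 542.6 trans [-1.2623, -1.2748, -0.229] rot [-0.0, -0.0, 0.2943] deg 52.97 F [-0.1 -1.2  0.2] w 0.0856
t 1.1 p [0.2773 0.5879 0.2313] dist mm 542.6 trans [-1.2623, -1.2748, -0.229] rot [0.0, -0.0, -0.7057] deg 127.03 F [-0.1 -1.2  0.2] w 0.0856
```

View pics/top4.png

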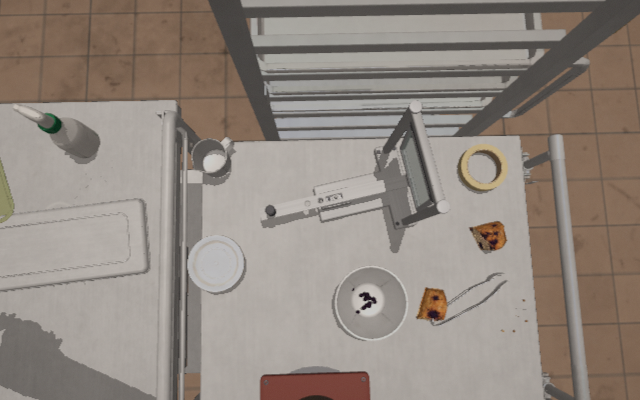

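play_rows([
  {"hand": 1, "translation": [0, 0, -0.13], "delta_rot": [0, 0, 0]},
  {"hand": 1, "translation": [0, 0, -0.13], "delta_rot": [0, 0, 0.035]},
  {"hand": 1, "translation": [0, 0, 0], "delta_rot": [0, 0, 0.0395]},
  {"hand": 1, "translation": [0, 0, 0], "delta_rot": [0, 0, 0.0395]},
  {"hand": 1, "translation": [0, 0, 0], "delta_rot": [0, 0, 0.0395]},
  {"hand": 1, "translation": [0, 0, 0], "delta_rot": [0, 0, 0.0395]},
  {"hand": 1, "translation": [0, 0, 0], "delta_rot": [0, 0, 0.0395]},
  {"hand": 1, "translation": [0, 0, 0], "delta_rot": [0, 0, 0.0395]},
  {"hand": 1, "translation": [0, 0, 0], "delta_rot": [0, 0, 0.03]},
], grip_force=25)

```text
clock: 1.9
tcp_pos: [0.2773, 0.5873, 0.3132]
eef_rot: [-2.029, -2.398, 0.002]
ft_force: [-0.0, 0.5, -0.7]
width: 0.0851
```

Run:
```python
from h import *
plan([.4566,.0804,.3],RT(1)); print(sensors.read_state()['q'].round(2))
```

```text
t 1.9 p [0.2773 0.5873 0.3132] dist mm 537.8 trans [-1.7652, 0.31, 0.0448] rot [-0.0003, 0.0002, -0.0125] deg 2.25 F [-0.   0.5 -0.7] w 0.0851
[-1.33  0.31  0.17  1.34 -0.05  1.5  -0.99]
```

play_rows([
  {"hand": 1, "translation": [-0.126, 0.022, 0], "delta_rot": [0, 0, -0.012]},
  {"hand": 1, "translation": [-0.126, 0.022, 0]},
  {"hand": 1, "translation": [-0.126, 0.022, 0]},
  {"hand": 1, "translation": [-0.126, 0.022, 0]},
  {"hand": 1, "translation": [-0.126, 0.022, 0]},
  {"hand": 1, "translation": [-0.126, 0.022, 0]},
  {"hand": 1, "translation": [-0.126, 0.022, 0]},
  {"hand": 1, "translation": [-0.126, 0.022, 0]},
  {"hand": 1, "translation": [-0.126, 0.022, 0]},
  {"hand": 1, "translation": [-0.126, 0.022, 0]},
  {"hand": 1, "translation": [-0.126, 0.022, 0]},
  {"hand": 1, "translation": [-0.126, 0.022, 0]},
])

```text
invalid input at $.moves[1]: expected keys hand, translation, delta_rot
```

Run:
```python
from h import *
plan([.4566,.0804,.16],RT(1)); print(sensors.read_state()['q'].round(2))
```

```text
t 1.9 p [0.2773 0.5873 0.3132] dist mm 559.1 trans [-1.7649, 0.3104, 0.5114] rot [-0.0003, 0.0002, -0.0125] deg 2.25 F [-0.   0.5 -0.7] w 0.0851
[-1.33  0.31  0.17  1.34 -0.05  1.5  -0.99]
```

play_rows([
  {"hand": 1, "translation": [-0.126, 0.022, 0], "delta_rot": [0, 0, -0.012]},
  {"hand": 1, "translation": [-0.126, 0.022, 0], "delta_rot": [0, 0, 0]},
  {"hand": 1, "translation": [-0.126, 0.022, 0], "delta_rot": [0, 0, 0]},
  {"hand": 1, "translation": [-0.126, 0.022, 0], "delta_rot": [0, 0, 0]},
  {"hand": 1, "translation": [-0.126, 0.022, 0], "delta_rot": [0, 0, 0]},
  {"hand": 1, "translation": [-0.126, 0.022, 0], "delta_rot": [0, 0, 0]},
  {"hand": 1, "translation": [-0.126, 0.022, 0], "delta_rot": [0, 0, 0]},
  {"hand": 1, "translation": [-0.126, 0.022, 0], "delta_rot": [0, 0, 0]},
  {"hand": 1, "translation": [-0.126, 0.022, 0], "delta_rot": [0, 0, 0]},
  {"hand": 1, "translation": [-0.126, 0.022, 0], "delta_rot": [0, 0, 0]},
  {"hand": 1, "translation": [-0.126, 0.022, 0], "delta_rot": [0, 0, 0]},
  {"hand": 1, "translation": [-0.126, 0.022, 0], "delta_rot": [0, 0, 0]},
])

```text
clock: 2.9
tcp_pos: [0.4437, 0.1472, 0.3102]
eef_rot: [-1.972, -2.44, -0.001]
ft_force: [0.7, 0.3, 0.1]
width: 0.0853
```

Run:
```python
from h import *
plan([.4566,.0804,.16],RT(1)); print(sensors.read_state()['q'].round(2))
```

```text
t 2.9 p [0.4437 0.1472 0.3102] dist mm 164.9 trans [-0.2286, -0.0037, 0.4999] rot [-0.0007, -0.0011, 0.0019] deg 0.41 F [0.7 0.3 0.1] w 0.0853
[-0.95 -0.11  0.49  1.78  0.05  1.46 -0.25]
```

play_rows([
  {"hand": 1, "translation": [-0.1, 0, 0.05], "delta_rot": [0, 0, 0.002]},
  {"hand": 1, "translation": [-0.1, 0, 0.08], "delta_rot": [0, 0, 0]},
  {"hand": 1, "translation": [-0.02, 0, 0.12], "delta_rot": [0, 0, 0]},
  {"hand": 1, "translation": [0, 0, 0.12], "delta_rot": [0, 0, 0]},
  {"hand": 1, "translation": [0, 0, 0.1], "delta_rot": [0, 0, 0]},
  {"hand": 1, "translation": [0, 0, 0], "delta_rot": [0, 0, 0]},
])

```text
clock: 3.4
tcp_pos: [0.4625, 0.0687, 0.1686]
eef_rot: [2.004, 2.419, 0.021]
ft_force: [-1.6, -0.3, -0.8]
width: 0.0855
```

Run:
```python
from h import *
plan([.4566,.0804,.065],RT(1)); print(sensors.read_state()['q'].round(2))
P=shot('side','s5');T=shot('top','t5')
for n,p,(x0,y0,x1,y1) in(('s5c',P,(250,110,350,210)),('t5c',T,(230,160,330,240))):
    cv2.imwrite(f'pics/{n}.png',cv2.resize(p['pixels'][y0:y1,x0:x1,::-1],None,fx=6,fy=6,interpolation=cv2.INTER_CUBIC))
```

```text
t 3.4 p [0.4625 0.0687 0.1686] dist mm 104.4 trans [0.039, -0.0155, 0.3456] rot [0.0033, -0.0025, -0.0058] deg 1.28 F [-1.6 -0.3 -0.8] w 0.0855
[-0.86 -0.03  0.62  2.01  0.01  1.15 -0.06]
```

View pics/s5c.png

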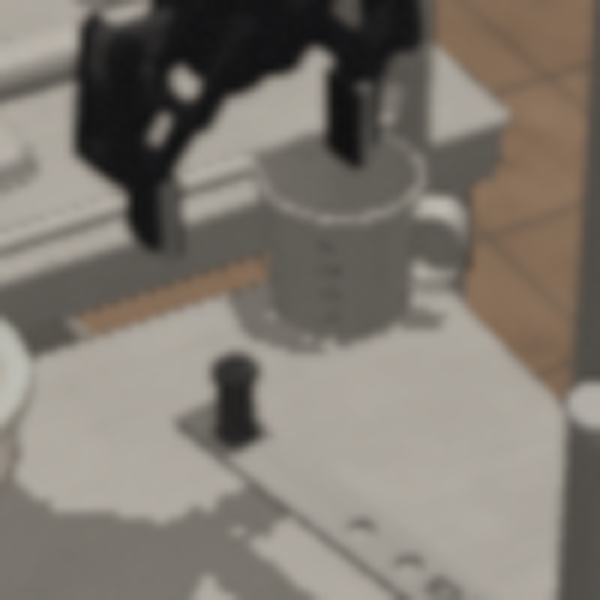

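View pics/t5c.png

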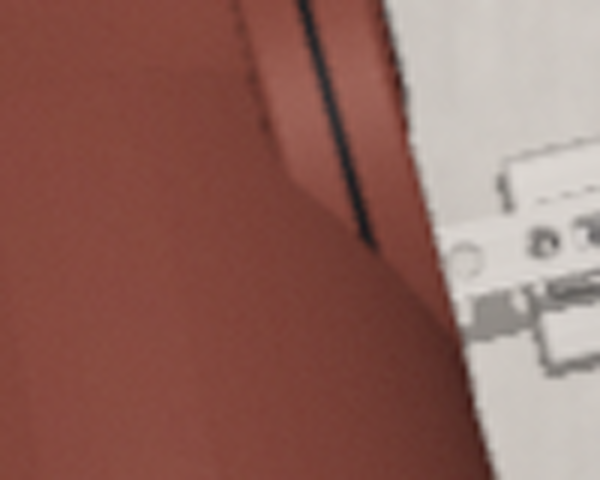

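Run:
```python
from h import *
P=shot('side','s6')
T=dict(P); 
import pickle
# top calibration from earlier prints is fixed; rebuild
T=viewer.get_image('top')
X,e=tri(P,(288.6,176.85),T,(271.1,212.0));print(X,e)
for z in(.091,.094,.055): print(z,onz(T,(270.4,210.2),z))
s=sensors.read_state();print(s['joint_velocities'].round(3))
plan([.4566,.0804,.13],RT(1))
```

```text
[0.45490486 0.08020445 0.07906325] 0.001530833876969135
0.091 [0.45655024 0.08067598 0.091     ]
0.094 [0.4561979  0.08037157 0.094     ]
0.055 [0.4607784  0.08432892 0.055     ]
[-0.004 -0.007 -0.003 -0.006 -0.002 -0.008  0.003]
t 3.6 p [0.4664 0.0707 0.1752] dist mm 47.2 trans [0.0363, -0.029, 0.1504] rot [0.0062, -0.0031, -0.0052] deg 1.56 F [-0.1  0.5  1. ] w 0.0855
```

play_rows([
  {"hand": 1, "translation": [0.036, -0.03, 0.05], "delta_rot": [0.006, -0.003, -0.005]},
  {"hand": 1, "translation": [0, 0, 0.06], "delta_rot": [0, 0, 0]},
  {"hand": 1, "translation": [0, 0, 0.04], "delta_rot": [0, 0, 0]},
  {"hand": 1, "translation": [0, 0, 0], "delta_rot": [0, 0, 0]},
  {"hand": 1, "translation": [0, 0, 0], "delta_rot": [0, 0, 0]},
  {"hand": 1, "translation": [0, 0, 0], "delta_rot": [0, 0, 0]},
])

```text
clock: 4.1
tcp_pos: [0.459, 0.087, 0.1359]
eef_rot: [1.969, 2.443, 0.016]
ft_force: [0.0, -1.2, -0.1]
width: 0.0855
```

Run:
```python
from h import *
plan([.4560,.0804,.059],RT(1))
```

```text
t 4.1 p [0.459  0.087  0.1359] dist mm 77.3 trans [-0.0204, -0.017, 0.2562] rot [0.0033, -0.0011, 0.0027] deg 0.78 F [ 0.  -1.2 -0.1] w 0.0855
```

play_rows([
  {"hand": 1, "translation": [-0.02, -0.017, 0.05], "delta_rot": [0.003, -0.001, 0.003]},
  {"hand": 1, "translation": [0, 0, 0.05], "delta_rot": [0, 0, 0]},
  {"hand": 1, "translation": [0, 0, 0.04], "delta_rot": [0, 0, 0]},
  {"hand": 1, "translation": [0, 0, 0.02], "delta_rot": [0, 0, 0]},
  {"hand": 1, "translation": [0, 0, 0], "delta_rot": [0, 0, 0]},
  {"hand": 1, "translation": [0, 0, 0], "delta_rot": [0, 0, 0]},
])

```text
clock: 4.6
tcp_pos: [0.4573, 0.0808, 0.0888]
eef_rot: [1.982, 2.435, 0.008]
ft_force: [-0.0, 0.2, 0.1]
width: 0.0853
```

Run:
```python
from h import *
plan([.4560,.0804,.059],RT(1))
P=shot('side','s7')
for n,p,(x0,y0,x1,y1) in(('s7c',P,(250,110,350,210)),):
    cv2.imwrite(f'pics/{n}.png',cv2.resize(p['pixels'][y0:y1,x0:x1,::-1],None,fx=6,fy=6,interpolation=cv2.INTER_CUBIC))
```

```text
t 4.6 p [0.4573 0.0808 0.0888] dist mm 29.8 trans [-0.0006, -0.005, 0.0993] rot [0.0017, -0.0006, -0.0004] deg 0.33 F [-0.   0.2  0.1] w 0.0853
```

View pics/s7c.png

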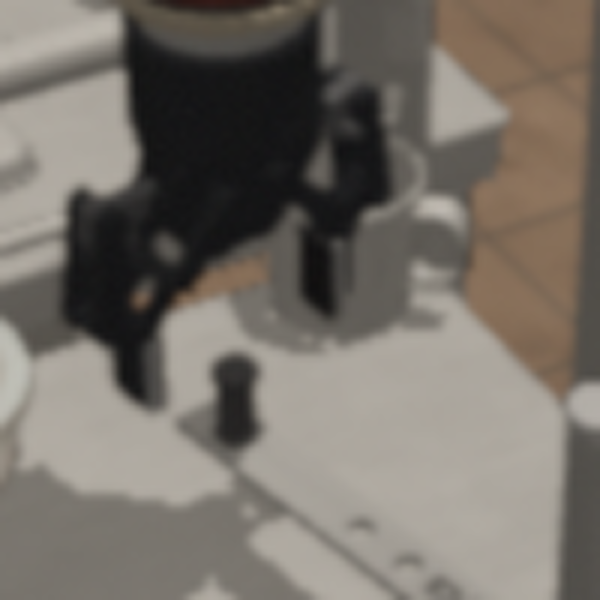

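play_rows([
  {"hand": 1, "translation": [-0.001, -0.005, 0.035], "delta_rot": [0.002, 0, 0]},
  {"hand": 1, "translation": [0, 0, 0.035], "delta_rot": [0, 0, 0]},
  {"hand": 1, "translation": [0, 0, 0.02], "delta_rot": [0, 0, 0]},
  {"hand": 1, "translation": [0, 0, 0.008], "delta_rot": [0, 0, 0]},
  {"hand": 1, "translation": [0, 0, 0], "delta_rot": [0, 0, 0]},
])

```text
clock: 5.07
tcp_pos: [0.4568, 0.0808, 0.0579]
eef_rot: [-1.982, -2.436, -0.004]
ft_force: [1.1, 0.4, 0.2]
width: 0.0855
```

Run:
```python
from h import *
plan([.4560,.0804,.059],RT(1))
```

```text
t 5.07 p [0.4568 0.0808 0.0579] dist mm 1.4 trans [-0.0006, -0.003, -0.0037] rot [0.0003, -0.0009, -0.0003] deg 0.18 F [1.1 0.4 0.2] w 0.0855
```

play_rows([
  {"hand": -0.3, "translation": [0, 0, 0], "delta_rot": [0, 0, 0]},
  {"hand": -0.45, "translation": [0, 0, 0], "delta_rot": [0, 0, 0]},
  {"hand": -0.7, "translation": [0, 0, 0], "delta_rot": [0, 0, 0]},
  {"hand": -1, "translation": [0, 0, 0], "delta_rot": [0, 0, 0]},
  {"hand": -1, "translation": [0, 0, 0], "delta_rot": [0, 0, 0]},
  {"hand": -1, "translation": [0, 0, 0], "delta_rot": [0, 0, 0]},
], grip_force=25)

```text
clock: 5.57
tcp_pos: [0.4571, 0.0807, 0.0583]
eef_rot: [-1.982, -2.436, -0.004]
ft_force: [-1.0, -0.0, 1.0]
width: 0.0242
```

Run:
```python
from h import *
plan([.4560,.0804,.059],RT(1))
P=shot('side','s8')
for n,p,(x0,y0,x1,y1) in(('s8c',P,(250,130,350,240)),):
    cv2.imwrite(f'pics/{n}.png',cv2.resize(p['pixels'][y0:y1,x0:x1,::-1],None,fx=5,fy=5,interpolation=cv2.INTER_CUBIC))
```

```text
t 5.57 p [0.4571 0.0807 0.0583] dist mm 1.3 trans [-0.0004, -0.0039, -0.0022] rot [0.0004, -0.0009, -0.0003] deg 0.18 F [-1. -0.  1.] w 0.0242
```

View pics/s8c.png

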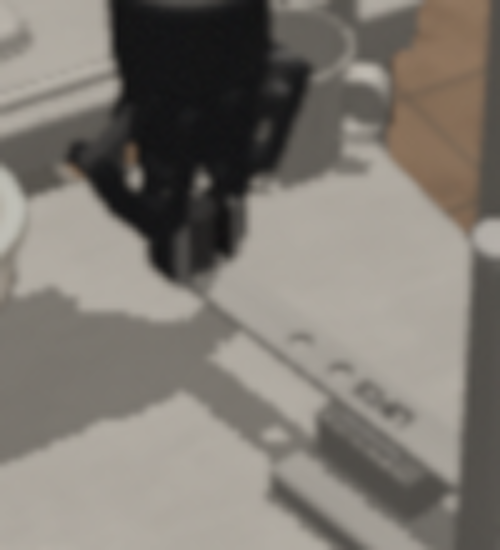

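Still closing (24 mm). A few more rows.

play_rows([
  {"hand": -1, "translation": [0, 0, 0], "delta_rot": [0, 0, 0]},
  {"hand": -1, "translation": [0, 0, 0], "delta_rot": [0, 0, 0]},
  {"hand": -1, "translation": [0, 0, 0], "delta_rot": [0, 0, 0]},
  {"hand": -1, "translation": [0, 0, 0], "delta_rot": [0, 0, 0]},
], grip_force=25)

```text
clock: 5.95
tcp_pos: [0.4572, 0.0809, 0.0585]
eef_rot: [-1.982, -2.436, -0.005]
ft_force: [0.6, -0.1, -1.0]
width: 0.0248
```

Run:
```python
from h import *
plan([.4560,.0804,.059],RT(1)); print(sensors.read_state()['ft_torque'])
```

```text
t 5.95 p [0.4572 0.0809 0.0585] dist mm 1.4 trans [-0.0007, -0.0043, -0.0018] rot [0.0006, -0.001, -0.0003] deg 0.21 F [ 0.6 -0.1 -1. ] w 0.0248
[0.03316148 0.01525752 0.0187027 ]
```

Run:
```python
from h import *
P=shot('side','s9')
x0,y0,x1,y1=265,155,320,205
cv2.imwrite('pics/s9c.png',cv2.resize(np.clip(P['pixels'][y0:y1,x0:x1,::-1]*1.6,0,255).astype('uint8'),None,fx=12,fy=12,interpolation=cv2.INTER_CUBIC))
s=sensors.read_state();print(s['width'],proj(P,[[.4572,.0809,.0585],[.4566,.0804,.0918],[.4566,.0804,.055]]))
```

```text
0.024631525967483248 [[289.20322344 182.94498482]
 [288.73148601 172.5240919 ]
 [289.11805318 184.22740966]]
```

View pics/s9c.png

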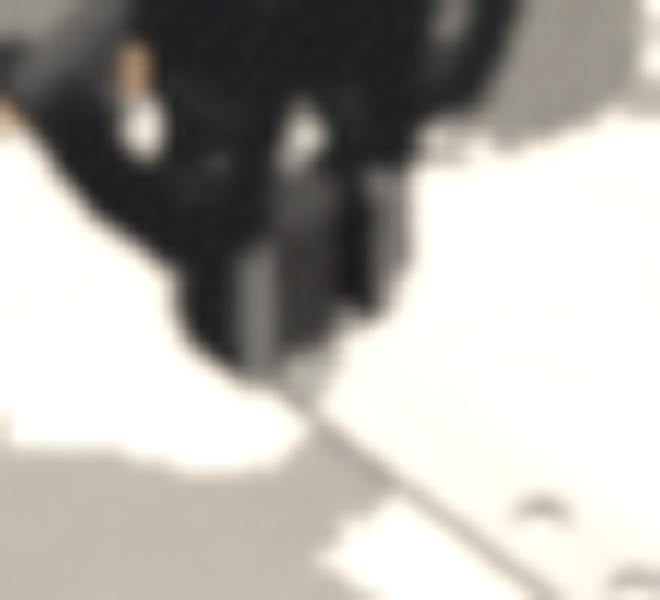

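play_rows([
  {"hand": -0.1, "translation": [0, 0, 0], "delta_rot": [0, 0, 0]},
  {"hand": -0.1, "translation": [0, 0, 0], "delta_rot": [0, 0, 0]},
  {"hand": -0.1, "translation": [0, -0.004, -0.009], "delta_rot": [0, 0, 0]},
  {"hand": -0.1, "translation": [0, 0, -0.009], "delta_rot": [0, 0, 0]},
  {"hand": -1, "translation": [0, 0, 0], "delta_rot": [0, 0, 0]},
  {"hand": -1, "translation": [0, 0, 0], "delta_rot": [0, 0, 0]},
  {"hand": -1, "translation": [0, 0, 0], "delta_rot": [0, 0, 0]},
  {"hand": -1, "translation": [0, 0, 0], "delta_rot": [0, 0, 0]},
  {"hand": -1, "translation": [0, 0, 0], "delta_rot": [0, 0, 0]},
], grip_force=25)

```text
clock: 6.75
tcp_pos: [0.4561, 0.0807, 0.0647]
eef_rot: [-1.982, -2.436, -0.006]
ft_force: [-0.4, 0.5, -1.4]
width: 0.019
```

Run:
```python
from h import *
plan([.4560,.0804,.063],RT(1)); print(sensors.read_state()['ft_torque'])
P=shot('side','s10')
x0,y0,x1,y1=265,155,320,205
cv2.imwrite('pics/s10c.png',cv2.resize(np.clip(P['pixels'][y0:y1,x0:x1,::-1]*1.6,0,255).astype('uint8'),None,fx=12,fy=12,interpolation=cv2.INTER_CUBIC))
```

```text
t 6.75 p [0.4561 0.0807 0.0647] dist mm 1.7 trans [-0.0009, -0.0006, 0.0057] rot [0.0008, -0.001, -0.0003] deg 0.24 F [-0.4  0.5 -1.4] w 0.019
[ 0.03123329 -0.01571166  0.01124262]
```

View pics/s10c.png

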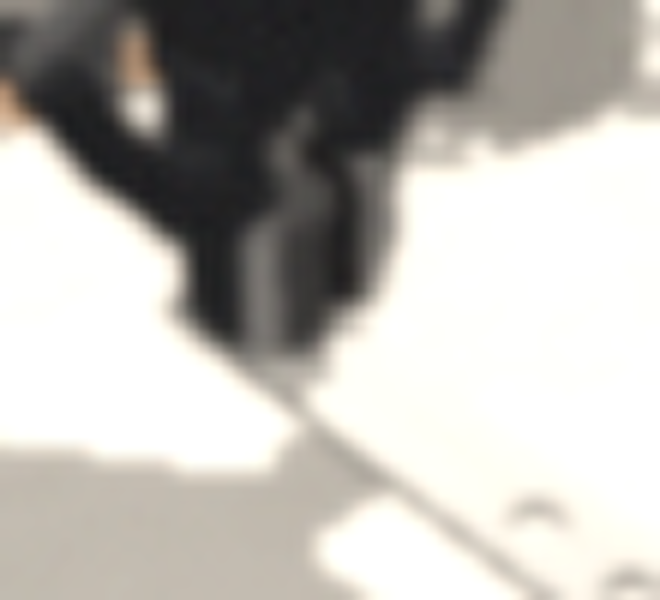

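play_rows([
  {"hand": -1, "translation": [0, 0, 0], "delta_rot": [0, 0, 0]},
  {"hand": -1, "translation": [0, 0, 0], "delta_rot": [0, 0, 0]},
  {"hand": -1, "translation": [0, 0, 0], "delta_rot": [0, 0, 0]},
], grip_force=30)

```text
clock: 7.05
tcp_pos: [0.4561, 0.0807, 0.0646]
eef_rot: [-1.982, -2.436, -0.006]
ft_force: [-0.3, -0.2, -0.3]
width: 0.0193
```

Run:
```python
from h import *
plan([.4560,.0804,.1],RT(1)); s=sensors.read_state();print(s['ft_torque'].round(3),s['tcp_pos'],s['width'])
```

```text
t 7.05 p [0.4561 0.0807 0.0646] dist mm 35.4 trans [-0.0005, -0.0004, -0.118] rot [0.0007, -0.001, -0.0003] deg 0.23 F [-0.3 -0.2 -0.3] w 0.0193
[ 0.025  0.061 -0.028] [0.45613414 0.08070632 0.06461297] 0.019320071768119177
```

play_rows([
  {"hand": -0.3, "translation": [0, 0, 0], "delta_rot": [0, 0, 0]},
  {"hand": -0.3, "translation": [0, 0, 0], "delta_rot": [0, 0, 0]},
  {"hand": -0.3, "translation": [0, 0, 0.01], "delta_rot": [0, 0, 0]},
  {"hand": -1, "translation": [0, 0, 0.002], "delta_rot": [0, 0, 0]},
  {"hand": -1, "translation": [0, 0, 0], "delta_rot": [0, 0, 0]},
  {"hand": -1, "translation": [0, 0, 0], "delta_rot": [0, 0, 0]},
  {"hand": -1, "translation": [0, 0, 0], "delta_rot": [0, 0, 0]},
  {"hand": -1, "translation": [0, 0, 0], "delta_rot": [0, 0, 0]},
], grip_force=30)

```text
clock: 7.72
tcp_pos: [0.4563, 0.0807, 0.0609]
eef_rot: [-1.982, -2.436, -0.006]
ft_force: [-1.4, 0.2, 1.5]
width: 0.0196
```

Run:
```python
from h import *
plan([.4560,.0804,.1],RT(1)); s=sensors.read_state();print(s['ft_torque'].round(3),s['tcp_pos'],s['width'])
```

```text
t 7.72 p [0.4563 0.0807 0.0609] dist mm 39.1 trans [-0.0005, -0.0009, -0.1304] rot [0.0008, -0.001, -0.0003] deg 0.24 F [-1.4  0.2  1.5] w 0.0196
[-0.031  0.155  0.015] [0.45630809 0.08073427 0.06088385] 0.01961833424830409
```

play_rows([
  {"hand": -1, "translation": [-0.004, 0, -0.015], "delta_rot": [0, 0.004, 0]},
  {"hand": -1, "translation": [0, 0, -0.025], "delta_rot": [0, 0.008, 0]},
  {"hand": -1, "translation": [0, 0, -0.03], "delta_rot": [0, 0.009, 0]},
  {"hand": -1, "translation": [0, 0, -0.03], "delta_rot": [0, 0.009, 0]},
  {"hand": -1, "translation": [0, 0, -0.02], "delta_rot": [0, 0.007, 0]},
  {"hand": -1, "translation": [0, 0, 0], "delta_rot": [0, 0, 0]},
])

```text
clock: 8.22
tcp_pos: [0.4561, 0.0776, 0.0988]
eef_rot: [-1.917, -2.361, -0.125]
ft_force: [-0.1, -0.1, -0.2]
width: 0.0191
```

```bash
cat >> h.py <<'E'
P0=np.array([.4563,.0807,.0609])
def rep():
    s=sensors.read_state(); C=R.from_rotvec(s['eef_rot']); p=np.array(s['tcp_pos']); g=p-C.apply([0,0,.0187])
    d=g-(P0+[0,0,.0187]); rel=(RT(1).inv()*C).as_rotvec(degrees=True)
    print('t',round(s['clock'],2),'grasp d EX,EY,EZ mm',np.round([d@EX*1e3,d@EY*1e3,d[2]*1e3],2),'toolrot deg',rel.round(2),'F(EX,EY,EZ)',np.round([s['ft_force']@EX,s['ft_force']@EY,s['ft_force'][2]],1),'T',np.round(s['ft_torque'],2),'w',round(s['width'],4),'v',np.abs(s['joint_velocities']).max().round(3))
def to(dx,dy,dz,pitch):
    """command: grasp offset from P0 (mm) & tool pitch deg -> tool trans/rot shares"""
    s=sensors.read_state(); C=R.from_rotvec(s['eef_rot']); p=np.array(s['tcp_pos'])
    Rt=RT(1)*R.from_rotvec([0,np.deg2rad(pitch),0])
    t=P0+[0,0,.0187]+(dx*EX+dy*EY+dz*EZ)/1e3+Rt.apply([0,0,.0187])
    print('  to',(dx,dy,dz,pitch),'trans',(C.inv().apply(t-p)/.3).round(4).tolist(),'rot',((C.inv()*Rt).as_rotvec()/np.pi).round(4).tolist())
E
python3 - <<'E'
from h import *
rep(); to(40,0,38,6);
P=shot('side','s11')
x0,y0,x1,y1=250,130,350,240
cv2.imwrite('pics/s11c.png',cv2.resize(P['pixels'][y0:y1,x0:x1,::-1],None,fx=5,fy=5,interpolation=cv2.INTER_CUBIC))
E
```

```text
t 8.22 grasp d EX,EY,EZ mm [ 5.4  -0.82 37.77] toolrot deg [-0.1   7.31 -0.07] F(EX,EY,EZ) [ 0.1 -0.1 -0.2] T [-0.15 -0.09 -0.04] w 0.0191 v 0.021
  to (40, 0, 38, 6) trans [-0.1157, 0.0025, -0.0155] rot [0.0005, -0.0073, 0.0004]
```

View pics/s11c.png

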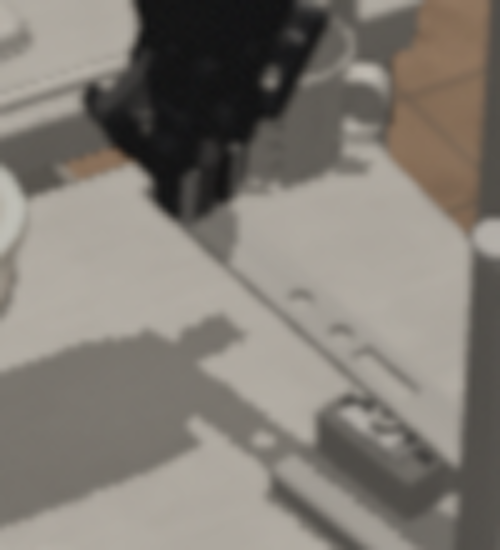

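play_rows([
  {"hand": -1, "translation": [-0.025, 0.002, -0.003], "delta_rot": [0, -0.002, 0]},
  {"hand": -1, "translation": [-0.03, 0, -0.004], "delta_rot": [0, -0.002, 0]},
  {"hand": -1, "translation": [-0.03, 0, -0.004], "delta_rot": [0, -0.002, 0]},
  {"hand": -1, "translation": [-0.03, 0, -0.003], "delta_rot": [0, -0.002, 0]},
  {"hand": -1, "translation": [0, 0, 0], "delta_rot": [0, 0, 0]},
])

```text
clock: 8.68
tcp_pos: [0.4633, 0.0407, 0.0972]
eef_rot: [-1.93, -2.381, -0.092]
ft_force: [-0.6, 0.3, -0.1]
width: 0.0194
```

Run:
```python
from h import *
rep(); to(70,0,36,3.5);
```

```text
t 8.68 grasp d EX,EY,EZ mm [42.4  -1.29 36.17] toolrot deg [ 0.06  5.52 -0.18] F(EX,EY,EZ) [-0.4 -0.5 -0.1] T [0.01 0.01 0.01] w 0.0194 v 0.013
  to (70, 0, 36, 3.5) trans [-0.0938, 0.0041, -0.0083] rot [-0.0003, -0.0112, 0.001]
```

play_rows([
  {"hand": -1, "translation": [-0.03, 0.004, -0.003], "delta_rot": [0, -0.004, 0.001]},
  {"hand": -1, "translation": [-0.03, 0, -0.003], "delta_rot": [0, -0.004, 0]},
  {"hand": -1, "translation": [-0.025, 0, -0.002], "delta_rot": [0, -0.003, 0]},
  {"hand": -1, "translation": [-0.005, 0, 0], "delta_rot": [0, 0, 0]},
  {"hand": -1, "translation": [0, 0, 0], "delta_rot": [0, 0, 0]},
])

```text
clock: 9.1
tcp_pos: [0.4706, 0.0114, 0.0969]
eef_rot: [-1.953, -2.401, -0.054]
ft_force: [0.0, 1.6, -0.1]
width: 0.019
```

Run:
```python
from h import *
rep(); to(71,0,22,0.5);
P=shot('side','s12');T=shot('top','t12')
x0,y0,x1,y1=260,130,360,240
cv2.imwrite('pics/s12c.png',cv2.resize(P['pixels'][y0:y1,x0:x1,::-1],None,fx=5,fy=5,interpolation=cv2.INTER_CUBIC))
```

```text
t 9.1 grasp d EX,EY,EZ mm [71.86 -0.1  35.99] toolrot deg [0.12 3.29 0.03] F(EX,EY,EZ) [-1.5  0.3 -0.1] T [ 0.15 -0.03  0.04] w 0.019 v 0.011
  to (71, 0, 22, 0.5) trans [-0.0028, 0.0005, 0.0467] rot [-0.0007, -0.0155, -0.0001]
```

View pics/s12c.png

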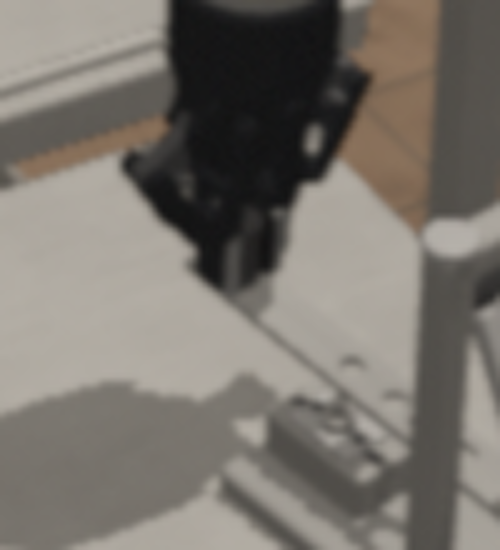

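View pics/t12.png

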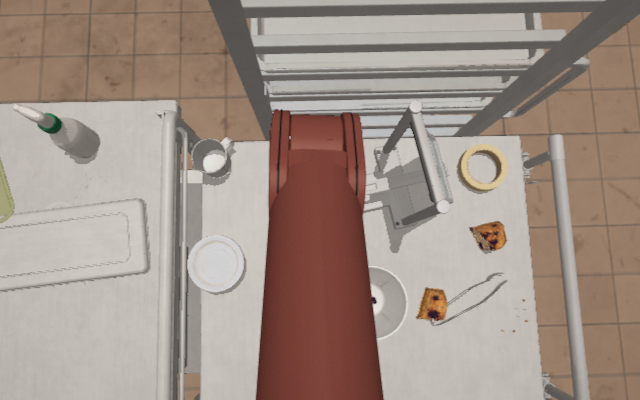

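Run:
```python
from h import *
i=cv2.imread('pics/s12.png')[200:240,305:350]
cv2.imwrite('pics/s12z.png',cv2.resize(i,None,fx=15,fy=15,interpolation=cv2.INTER_CUBIC))
P=viewer.get_image('side')
k=np.array([.4566,.0804,0]);
for d in(.128,.137,.146,.1485):
    for z in(.055,.067):
        u,v=proj(P,k+EX*d+[0,0,z])[0]; print(d,z,((u-305)*15).round(),((v-200)*15).round())
```

```text
0.128 0.055 288.0 161.0
0.128 0.067 290.0 104.0
0.137 0.055 327.0 191.0
0.137 0.067 329.0 134.0
0.146 0.055 367.0 221.0
0.146 0.067 369.0 164.0
0.1485 0.055 378.0 230.0
0.1485 0.067 381.0 172.0
```

View pics/s12z.png

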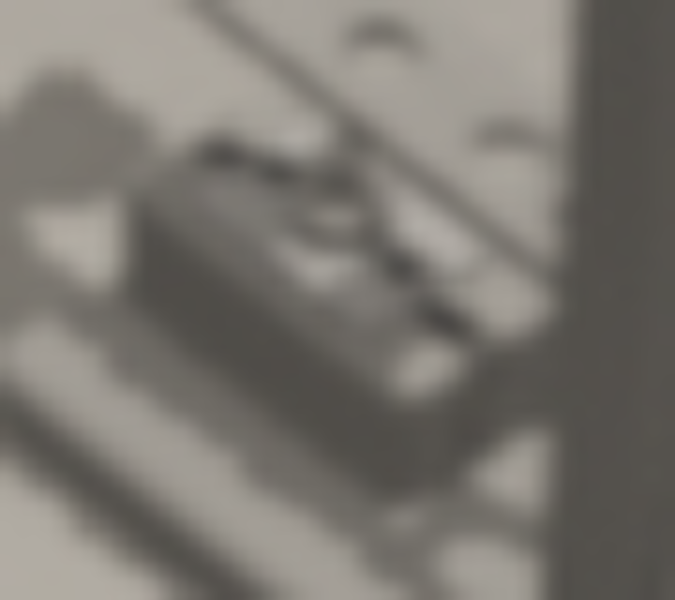

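Run:
```python
from h import *
P=viewer.get_image('side')
k=np.array([.4566,.0804,0])
for n,uv,z in(('disc',(337,218),.055),('blkL',(135,195),.045),('blkR near',(390,415),.045),('brightR',(430,370),.045),('farL',(205,145),.045),('dark1',(345,140),.067)):
    X=onz(P,(305+uv[0]/15,200+uv[1]/15),z)-k; print(n,(X@EX*1e3).round(1),(X@EY*1e3).round(1))
i=P['pixels'][203:230,308:342,::-1].astype(float); i=np.clip((i-60)*1.7,0,255).astype('uint8')
cv2.imwrite('pics/s13z.png',cv2.resize(i,None,fx=22,fy=22,interpolation=cv2.INTER_NEAREST))
```

```text
disc 142.4 -3.0
blkL 110.1 -15.7
blkR near 171.9 -19.1
brightR 168.8 -7.9
farL 108.8 0.2
dark1 139.6 0.9
```

View pics/s13z.png

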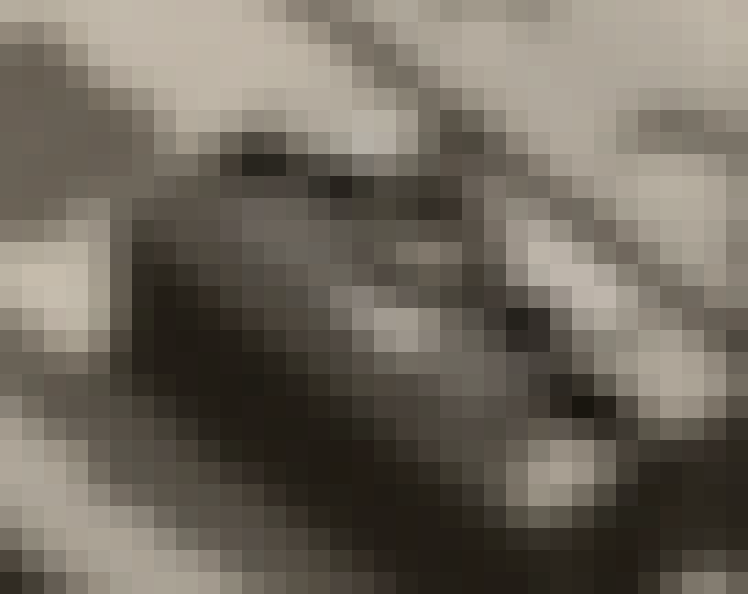

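Run:
```python
from h import *
rep(); to(70,0,17,0)
```

```text
t 9.3 grasp d EX,EY,EZ mm [71.13 -0.11 35.98] toolrot deg [ 0.12  3.32 -0.02] F(EX,EY,EZ) [-0.4  0.3 -0.5] T [ 0.08  0.05 -0.04] w 0.019 v 0.004
  to (70, 0, 17, 0) trans [-0.0035, 0.0006, 0.0633] rot [-0.0007, -0.0184, 0.0001]
```

play_rows([
  {"hand": -1, "translation": [-0.001, 0, 0.02], "delta_rot": [0, -0.005, 0]},
  {"hand": -1, "translation": [-0.001, 0, 0.02], "delta_rot": [0, -0.006, 0]},
  {"hand": -1, "translation": [-0.001, 0, 0.018], "delta_rot": [0, -0.006, 0]},
  {"hand": -1, "translation": [0, 0, 0.004], "delta_rot": [0, -0.001, 0]},
  {"hand": -1, "translation": [0, 0, 0], "delta_rot": [0, 0, 0]},
  {"hand": -1, "translation": [0, 0, 0], "delta_rot": [0, 0, 0]},
])

```text
clock: 9.8
tcp_pos: [0.4697, 0.0134, 0.0756]
eef_rot: [1.977, 2.439, -0.008]
ft_force: [-0.1, 0.5, 0.2]
width: 0.019
```

Run:
```python
from h import *
rep(); to(70,0,14,-.5); to(70,0,10,-1.5)
```

```text
t 9.8 grasp d EX,EY,EZ mm [68.5  -0.52 14.73] toolrot deg [ 0.17 -0.27 -0.18] F(EX,EY,EZ) [-0.5  0.   0.2] T [ 0.12 -0.01 -0.03] w 0.019 v 0.006
  to (70, 0, 14, -0.5) trans [-0.0052, 0.0019, 0.0025] rot [-0.001, -0.0013, 0.001]
  to (70, 0, 10, -1.5) trans [-0.0063, 0.0019, 0.0158] rot [-0.0009, -0.0068, 0.001]
```

play_rows([
  {"hand": -1, "translation": [-0.004, 0.002, 0], "delta_rot": [0, -0.001, 0.001]},
  {"hand": -1, "translation": [0, 0, 0.004], "delta_rot": [0, -0.001, 0]},
  {"hand": -1, "translation": [0, 0, 0], "delta_rot": [0, 0, 0]},
])

```text
clock: 10.05
tcp_pos: [0.4708, 0.0123, 0.0745]
eef_rot: [1.978, 2.432, -0.015]
ft_force: [-0.2, 0.3, -0.1]
width: 0.0191
```

Run:
```python
from h import *
rep(); to(70,0,12,-1)
```

```text
t 10.05 grasp d EX,EY,EZ mm [69.69  0.3  13.59] toolrot deg [ 0.16 -0.66  0.01] F(EX,EY,EZ) [-0.4 -0.1 -0.1] T [0.12 0.01 0.01] w 0.0191 v 0.009
  to (70, 0, 12, -1) trans [-0.0014, -0.0008, 0.0053] rot [-0.0009, -0.0019, -0.0001]
```

play_rows([
  {"hand": -1, "translation": [0, 0, 0.005], "delta_rot": [0, -0.001, 0]},
  {"hand": -1, "translation": [0, 0, 0], "delta_rot": [0, 0, 0]},
])

```text
clock: 10.22
tcp_pos: [0.4711, 0.0121, 0.0731]
eef_rot: [1.977, 2.429, -0.017]
ft_force: [-0.1, 0.8, -0.3]
width: 0.0192
```

Run:
```python
from h import *
rep(); to(70,0,12,-1)
```

```text
t 10.22 grasp d EX,EY,EZ mm [69.92  0.53 12.2 ] toolrot deg [ 0.12 -0.85  0.05] F(EX,EY,EZ) [-0.9  0.  -0.3] T [ 0.18  0.04 -0.06] w 0.0192 v 0.007
  to (70, 0, 12, -1) trans [-0.0004, -0.0016, 0.0007] rot [-0.0007, -0.0008, -0.0003]
```

Keep going down in small steps.

play_rows([
  {"hand": -1, "translation": [0, -0.001, 0.004], "delta_rot": [0, -0.002, 0]},
  {"hand": -1, "translation": [0, 0, 0.002], "delta_rot": [0, -0.001, 0]},
])

```text
clock: 10.38
tcp_pos: [0.471, 0.0117, 0.0713]
eef_rot: [1.972, 2.422, -0.027]
ft_force: [-0.4, 0.6, -0.3]
width: 0.0192
```

Run:
```python
from h import *
rep(); to(70,0,10,-1.5)
```

```text
t 10.38 grasp d EX,EY,EZ mm [70.1   0.31 10.44] toolrot deg [ 0.1  -1.42  0.09] F(EX,EY,EZ) [-0.7 -0.2 -0.3] T [ 0.21  0.07 -0.  ] w 0.0192 v 0.046
  to (70, 0, 10, -1.5) trans [0.0003, -0.0009, 0.0015] rot [-0.0006, -0.0004, -0.0005]
```

play_rows([
  {"hand": -1, "translation": [0, -0.001, 0.004], "delta_rot": [0, -0.002, 0]},
  {"hand": -1, "translation": [0, 0, 0.002], "delta_rot": [0, -0.001, 0]},
])

```text
clock: 10.55
tcp_pos: [0.4708, 0.0115, 0.0695]
eef_rot: [1.967, 2.415, -0.036]
ft_force: [-0.4, 0.6, 2.4]
width: 0.0188
```

Run:
```python
from h import *
rep(); to(70,0,9,-1.5)
```

```text
t 10.55 grasp d EX,EY,EZ mm [70.08  0.13  8.58] toolrot deg [ 0.08 -2.02  0.1 ] F(EX,EY,EZ) [-0.7 -0.3  2.4] T [0.15 0.12 0.04] w 0.0188 v 0.048
  to (70, 0, 9, -1.5) trans [0.0008, -0.0003, -0.0014] rot [-0.0005, 0.0029, -0.0005]
```

play_rows([
  {"hand": -1, "translation": [0, 0, 0], "delta_rot": [0, 0, 0]},
])

```text
clock: 10.63
tcp_pos: [0.4709, 0.0114, 0.0695]
eef_rot: [1.967, 2.415, -0.037]
ft_force: [0.3, 0.8, 2.4]
width: 0.0192
```

Run:
```python
from h import *
rep()
P=shot('side','s14')
cv2.imwrite('pics/s14z.png',cv2.resize(P['pixels'][180:240,285:350,::-1],None,fx=10,fy=10,interpolation=cv2.INTER_CUBIC))
rep()
```

```text
t 10.63 grasp d EX,EY,EZ mm [70.1   0.17  8.59] toolrot deg [ 0.08 -2.05  0.09] F(EX,EY,EZ) [-0.8  0.5  2.4] T [0.06 0.15 0.  ] w 0.0192 v 0.003
t 10.68 grasp d EX,EY,EZ mm [70.09  0.18  8.64] toolrot deg [ 0.08 -2.04  0.09] F(EX,EY,EZ) [-0.4 -0.6  1.3] T [0.13 0.05 0.01] w 0.0192 v 0.005
```

View pics/s14z.png

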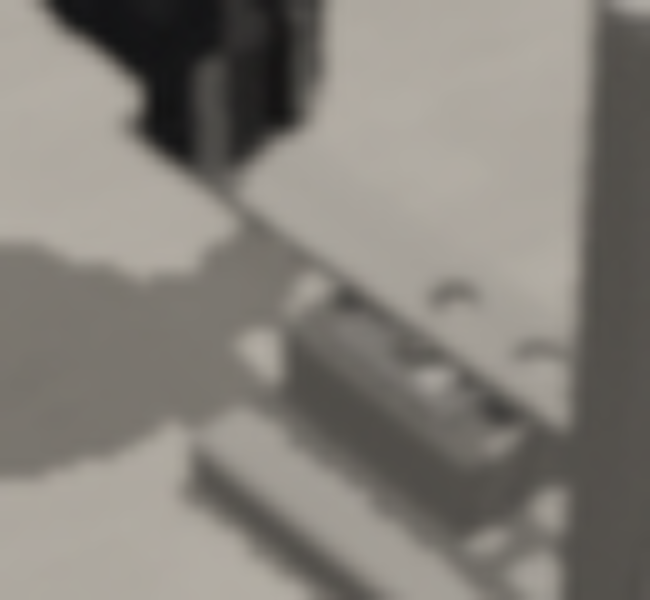

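Run:
```python
from h import *
P=viewer.get_image('side')
k=P0*[1,1,0]
X=onz(P,(285+43,180+36.8),.055)-k; print('near edge',(X@EX*1e3).round(1),(X@EY*1e3).round(1))
# hole centre now, model end hole = grasp+77
for z in(.067,.072):
    X=onz(P,(285+45.5,180+29.8),z)-k; print('hole top arc',z,(X@EX*1e3).round(1),(X@EY*1e3).round(1))
for c in((.147,0,.072),(.147,.0055,.072),(.147,0,.067)):
    u=proj(P,k+c[0]*EX+c[1]*EY+[0,0,c[2]])[0]; print(c,((u-[285,180])*10).round())
for m in(.137,.142,.147):
  print(m,[((proj(P,k+(m+.008*np.cos(a))*EX+.008*np.sin(a)*EY+[0,0,.055])[0]-[285,180])*10).round().tolist() for a in np.arange(0,6.28,np.pi/4)])
i=P['pixels'][205:228,312:345,::-1].astype(float); i=np.clip((i-60)*1.7,0,255).astype('uint8')
cv2.imwrite('pics/s15z.png',cv2.resize(i,None,fx=22,fy=22,interpolation=cv2.INTER_NEAREST))
```

```text
near edge 149.1 -7.0
hole top arc 0.067 144.9 4.3
hole top arc 0.072 148.8 0.5
(0.147, 0, 0.072) [448. 295.]
(0.147, 0.0055, 0.072) [466. 284.]
(0.147, 0, 0.067) [447. 311.]
0.137 [[440.0, 345.0], [451.0, 329.0], [442.0, 312.0], [418.0, 304.0], [393.0, 309.0], [382.0, 326.0], [391.0, 343.0], [415.0, 351.0]]
0.142 [[455.0, 356.0], [466.0, 340.0], [457.0, 323.0], [433.0, 315.0], [408.0, 320.0], [397.0, 337.0], [406.0, 354.0], [430.0, 362.0]]
0.147 [[470.0, 367.0], [481.0, 351.0], [471.0, 334.0], [447.0, 326.0], [422.0, 332.0], [411.0, 348.0], [421.0, 365.0], [445.0, 373.0]]
```

View pics/s15z.png

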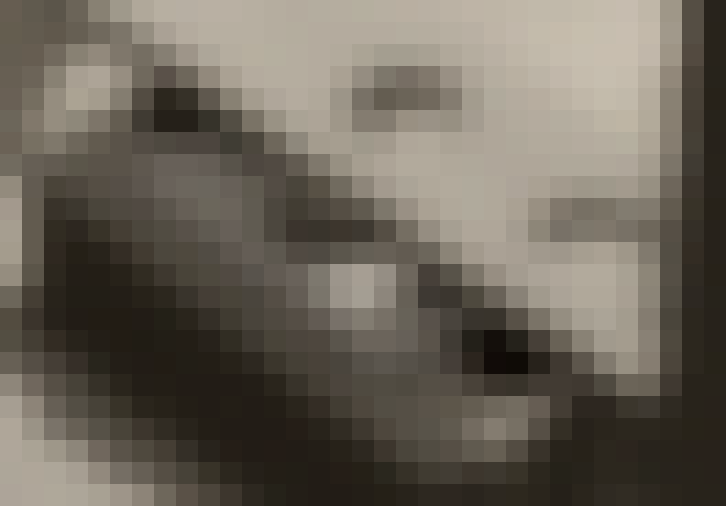

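play_rows([
  {"hand": -1, "translation": [0, 0, -0.008], "delta_rot": [0, 0, 0]},
  {"hand": -1, "translation": [0.008, 0, -0.002], "delta_rot": [0, 0.001, 0]},
  {"hand": -1, "translation": [0, 0, 0], "delta_rot": [0, 0, 0]},
])

```text
clock: 10.98
tcp_pos: [0.4701, 0.0141, 0.0726]
eef_rot: [1.969, 2.417, -0.033]
ft_force: [-0.2, 0.5, -1.5]
width: 0.0189
```

Run:
```python
from h import *
rep(); to(68,0,9,-2)
```

```text
t 10.98 grasp d EX,EY,EZ mm [67.4  -0.   11.71] toolrot deg [ 0.09 -1.82  0.11] F(EX,EY,EZ) [-0.5 -0.1 -1.5] T [ 0.27  0.06 -0.06] w 0.0189 v 0.007
  to (68, 0, 9, -2) trans [-0.0019, 0.0001, 0.0091] rot [-0.0005, -0.001, -0.0006]
```

play_rows([
  {"hand": -1, "translation": [0, 0, 0.005], "delta_rot": [0, -0.001, 0]},
  {"hand": -1, "translation": [0, 0, 0.005], "delta_rot": [0, -0.001, 0]},
  {"hand": -1, "translation": [0, 0, 0.002], "delta_rot": [0, 0, 0]},
])

```text
clock: 11.23
tcp_pos: [0.4705, 0.0143, 0.0692]
eef_rot: [1.966, 2.413, -0.038]
ft_force: [-1.9, 0.4, 7.4]
width: 0.0192
```

Run:
```python
from h import *
rep(); to(67.5,0,6,-2)
```

```text
t 11.23 grasp d EX,EY,EZ mm [67.24  0.37  8.31] toolrot deg [ 0.04 -2.18  0.1 ] F(EX,EY,EZ) [-0.8 -1.8  7.4] T [ 0.13  0.48 -0.  ] w 0.0192 v 0.014
  to (67.5, 0, 6, -2) trans [-0.0004, -0.0012, 0.0077] rot [-0.0003, 0.001, -0.0006]
```

play_rows([
  {"hand": -1, "translation": [0, 0, -0.006], "delta_rot": [0, 0, 0]},
  {"hand": -1, "translation": [0.009, -0.001, -0.002], "delta_rot": [0, 0.001, 0]},
  {"hand": -1, "translation": [0, 0, 0.002], "delta_rot": [0, 0, 0]},
  {"hand": -1, "translation": [0, 0, 0.003], "delta_rot": [0, 0, 0]},
])

```text
clock: 11.57
tcp_pos: [0.4694, 0.0172, 0.0698]
eef_rot: [1.967, 2.415, -0.036]
ft_force: [0.4, 0.9, -0.2]
width: 0.0187
```

Run:
```python
from h import *
rep(); to(64.5,0,8,-2)
```

```text
t 11.57 grasp d EX,EY,EZ mm [64.21 -0.1   8.89] toolrot deg [ 0.06 -2.    0.1 ] F(EX,EY,EZ) [-0.8  0.5 -0.2] T [0.19 0.04 0.07] w 0.0187 v 0.027
  to (64.5, 0, 8, -2) trans [-0.0009, 0.0004, 0.003] rot [-0.0004, -0.0, -0.0006]
```

play_rows([
  {"hand": -1, "translation": [0, 0, 0.003], "delta_rot": [0, -0.001, 0]},
  {"hand": -1, "translation": [0, 0, 0.002], "delta_rot": [0, 0, 0]},
])

```text
clock: 11.73
tcp_pos: [0.4694, 0.0174, 0.068]
eef_rot: [1.965, 2.413, -0.039]
ft_force: [-0.4, 2.9, -0.4]
width: 0.0188
```

Run:
```python
from h import *
rep(); to(64.5,0,6,-2.5)
```

```text
t 11.73 grasp d EX,EY,EZ mm [63.96 -0.09  7.12] toolrot deg [ 0.06 -2.18  0.08] F(EX,EY,EZ) [-3.   0.3 -0.4] T [ 0.53  0.04 -0.03] w 0.0188 v 0.019
  to (64.5, 0, 6, -2.5) trans [-0.002, 0.0004, 0.0038] rot [-0.0003, -0.0018, -0.0005]
```

play_rows([
  {"hand": -1, "translation": [0.003, 0, 0], "delta_rot": [0, 0, 0]},
  {"hand": -1, "translation": [0, 0, 0.002], "delta_rot": [0, -0.001, 0]},
])

```text
clock: 11.9
tcp_pos: [0.4691, 0.0182, 0.0672]
eef_rot: [1.964, 2.411, -0.042]
ft_force: [-0.1, 0.8, -0.3]
width: 0.0192
```

Run:
```python
from h import *
rep(); to(63.5,0,5,-2.5)
```

```text
t 11.9 grasp d EX,EY,EZ mm [63.02 -0.21  6.24] toolrot deg [ 0.08 -2.38  0.09] F(EX,EY,EZ) [-0.8  0.  -0.3] T [ 0.26  0.02 -0.08] w 0.0192 v 0.055
  to (63.5, 0, 5, -2.5) trans [-0.0016, 0.0008, 0.0042] rot [-0.0004, -0.0007, -0.0005]
```

Run:
```python
from h import *
to(62.8,-.1,4,-2.8)
```

```text
to (62.8, -0.1, 4, -2.8) trans [0.0006, 0.0005, 0.0074] rot [-0.0004, -0.0023, -0.0005]
```

play_rows([
  {"hand": -1, "translation": [0, 0, 0.003], "delta_rot": [0, -0.001, 0]},
  {"hand": -1, "translation": [0, 0, 0.003], "delta_rot": [0, -0.001, 0]},
])

```text
clock: 12.07
tcp_pos: [0.4692, 0.0181, 0.0652]
eef_rot: [1.96, 2.407, -0.049]
ft_force: [-0.5, 0.6, -0.3]
width: 0.0189
```

Run:
```python
from h import *
rep(); to(62.6,-.1,2,-3.2)
```

```text
t 12.07 grasp d EX,EY,EZ mm [62.97 -0.14  4.31] toolrot deg [ 0.07 -2.78  0.09] F(EX,EY,EZ) [-0.7 -0.4 -0.3] T [0.26 0.04 0.03] w 0.0189 v 0.052
  to (62.6, -0.1, 2, -3.2) trans [0.0011, 0.0002, 0.0076] rot [-0.0004, -0.0024, -0.0005]
```

play_rows([
  {"hand": -1, "translation": [0.001, 0, 0.004], "delta_rot": [0, -0.001, 0]},
  {"hand": -1, "translation": [0, 0, 0.004], "delta_rot": [0, -0.001, 0]},
])

```text
clock: 12.23
tcp_pos: [0.4691, 0.0183, 0.0626]
eef_rot: [1.957, 2.403, -0.056]
ft_force: [-0.6, 1.3, -0.0]
width: 0.019
```

Run:
```python
from h import *
rep()
```

```text
t 12.23 grasp d EX,EY,EZ mm [62.67 -0.14  1.67] toolrot deg [ 0.07 -3.18  0.09] F(EX,EY,EZ) [-1.4 -0.3 -0. ] T [0.24 0.01 0.01] w 0.019 v 0.045
```

play_rows([
  {"hand": -1, "translation": [0.001, 0, 0.004], "delta_rot": [0, -0.001, 0]},
  {"hand": -1, "translation": [0, 0, 0.003], "delta_rot": [0, -0.001, 0]},
])

```text
clock: 12.4
tcp_pos: [0.469, 0.0184, 0.0601]
eef_rot: [1.953, 2.399, -0.063]
ft_force: [-0.2, 0.0, -0.5]
width: 0.0187
```

Run:
```python
from h import *
rep()
```

```text
t 12.4 grasp d EX,EY,EZ mm [62.4  -0.24 -0.81] toolrot deg [ 0.08 -3.59  0.08] F(EX,EY,EZ) [-0.1 -0.2 -0.5] T [ 0.25  0.05 -0.  ] w 0.0187 v 0.051
```

play_rows([
  {"hand": -1, "translation": [0.001, 0, 0.004], "delta_rot": [0, -0.001, 0]},
  {"hand": -1, "translation": [0, 0, 0.004], "delta_rot": [0, -0.001, 0]},
])

```text
clock: 12.57
tcp_pos: [0.469, 0.0185, 0.0575]
eef_rot: [1.95, 2.394, -0.07]
ft_force: [-0.7, 1.1, 0.0]
width: 0.0187
```

Run:
```python
from h import *
rep()
```

```text
t 12.57 grasp d EX,EY,EZ mm [62.14 -0.23 -3.48] toolrot deg [ 0.08 -3.99  0.09] F(EX,EY,EZ) [-1.2 -0.4  0. ] T [0.24 0.01 0.01] w 0.0187 v 0.045
```

play_rows([
  {"hand": -1, "translation": [0.001, 0, 0.003], "delta_rot": [0, -0.001, 0]},
  {"hand": -1, "translation": [0, 0, 0.003], "delta_rot": [0, -0.001, 0]},
])

```text
clock: 12.73
tcp_pos: [0.4689, 0.0187, 0.0554]
eef_rot: [1.946, 2.39, -0.077]
ft_force: [-1.0, 1.4, 5.5]
width: 0.0191
```

Run:
```python
from h import *
rep()
```

```text
t 12.73 grasp d EX,EY,EZ mm [61.81 -0.28 -5.57] toolrot deg [ 0.09 -4.4   0.08] F(EX,EY,EZ) [-1.6 -0.7  5.5] T [0.28 0.21 0.02] w 0.0191 v 0.049
```

play_rows([
  {"hand": -0.3, "translation": [0, 0, -0.001], "delta_rot": [0, 0, 0]},
  {"hand": -0.1, "translation": [0, 0, 0], "delta_rot": [0, 0, 0]},
  {"hand": 0.3, "translation": [0, 0, 0], "delta_rot": [0, 0, 0]},
  {"hand": 0.3, "translation": [0, 0, 0], "delta_rot": [0, 0, 0]},
  {"hand": 0.6, "translation": [0, 0, 0], "delta_rot": [0, 0, 0]},
  {"hand": 0.6, "translation": [0, 0, 0], "delta_rot": [0, 0, 0]},
])

```text
clock: 13.23
tcp_pos: [0.4692, 0.0182, 0.0558]
eef_rot: [1.946, 2.389, -0.077]
ft_force: [-0.5, 0.2, 0.2]
width: 0.068
```

Run:
```python
from h import *
rep()
P=shot('side','s16')
cv2.imwrite('pics/s16z.png',cv2.resize(P['pixels'][160:240,270:350,::-1],None,fx=7,fy=7,interpolation=cv2.INTER_CUBIC))
```

```text
t 13.23 grasp d EX,EY,EZ mm [62.38 -0.11 -5.13] toolrot deg [ 0.07 -4.45  0.11] F(EX,EY,EZ) [-0.3 -0.5  0.2] T [0.07 0.01 0.01] w 0.068 v 0.002
```

View pics/s16z.png

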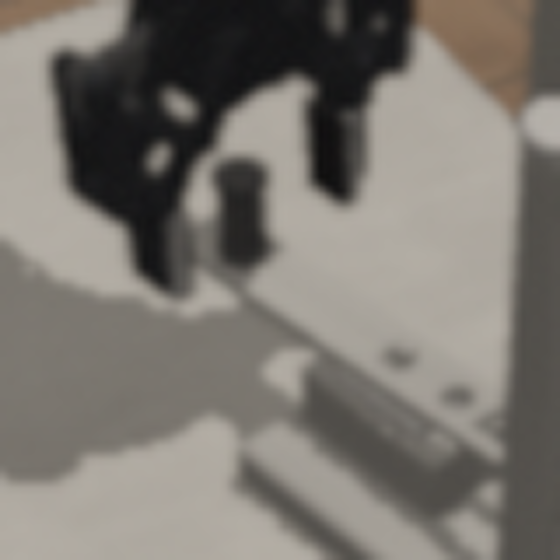

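play_rows([
  {"hand": 0.6, "translation": [0, 0, -0.03], "delta_rot": [0, 0, 0]},
  {"hand": 0.6, "translation": [0, 0, -0.06], "delta_rot": [0, 0, 0]},
  {"hand": 0.6, "translation": [0, 0, -0.1], "delta_rot": [0, 0, 0]},
  {"hand": 0.6, "translation": [0, 0, -0.12], "delta_rot": [0, 0, 0]},
  {"hand": 0.6, "translation": [0, 0, -0.13], "delta_rot": [0, 0, 0]},
  {"hand": 0.6, "translation": [0, 0, -0.13], "delta_rot": [0, 0, 0]},
  {"hand": 0.6, "translation": [0, 0, -0.1], "delta_rot": [0, 0, 0]},
  {"hand": 0.6, "translation": [0.1, 0, 0], "delta_rot": [0, 0, 0]},
  {"hand": 0.6, "translation": [0.12, 0, 0], "delta_rot": [0, 0, 0]},
  {"hand": 0.6, "translation": [0.12, 0, 0], "delta_rot": [0, 0, 0]},
  {"hand": 0.6, "translation": [0.12, 0, 0], "delta_rot": [0, 0, 0]},
  {"hand": 0.6, "translation": [0.12, 0, 0], "delta_rot": [0, 0, 0]},
])

```text
clock: 14.28
tcp_pos: [0.433, 0.1991, 0.2631]
eef_rot: [1.972, 2.363, -0.064]
ft_force: [0.5, 0.5, -0.2]
width: 0.0682
```

play_rows([
  {"hand": 0.6, "translation": [0.12, 0, 0], "delta_rot": [0, 0, 0]},
  {"hand": 0.6, "translation": [0.12, 0, 0], "delta_rot": [0, 0, 0]},
  {"hand": 0.6, "translation": [0.12, 0, 0], "delta_rot": [0, 0, 0]},
  {"hand": 0.6, "translation": [0.12, 0, 0], "delta_rot": [0, 0, 0]},
  {"hand": 0.6, "translation": [0.1, 0, 0], "delta_rot": [0, 0, 0]},
  {"hand": 0.6, "translation": [0, 0, 0], "delta_rot": [0, 0, 0]},
  {"hand": 0.6, "translation": [0, 0, 0], "delta_rot": [0, 0, 0]},
])

```text
clock: 14.87
tcp_pos: [0.3951, 0.3848, 0.2541]
eef_rot: [1.963, 2.37, -0.058]
ft_force: [0.8, -0.2, -0.2]
width: 0.0678
```

Run:
```python
from h import *
rep()
P=shot('side','s17');T=shot('top','t17')
cv2.imwrite('pics/s17z.png',cv2.resize(P['pixels'][125:245,270:430,::-1],None,fx=5,fy=5,interpolation=cv2.INTER_CUBIC)[:600])
cv2.imwrite('pics/t17z.png',cv2.resize(T['pixels'][180:225,270:365,::-1],None,fx=8,fy=8,interpolation=cv2.INTER_CUBIC))
```

```text
t 14.87 grasp d EX,EY,EZ mm [-311.58    1.96  193.11] toolrot deg [-0.61 -4.17  1.05] F(EX,EY,EZ) [ 0.4  0.8 -0.2] T [ 0.05 -0.    0.01] w 0.0678 v 0.045
```

View pics/s17z.png

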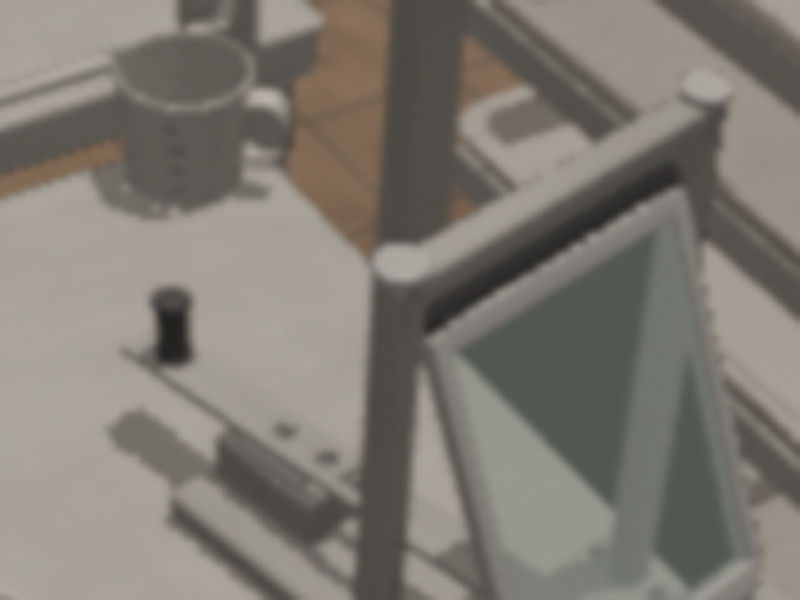

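View pics/t17z.png

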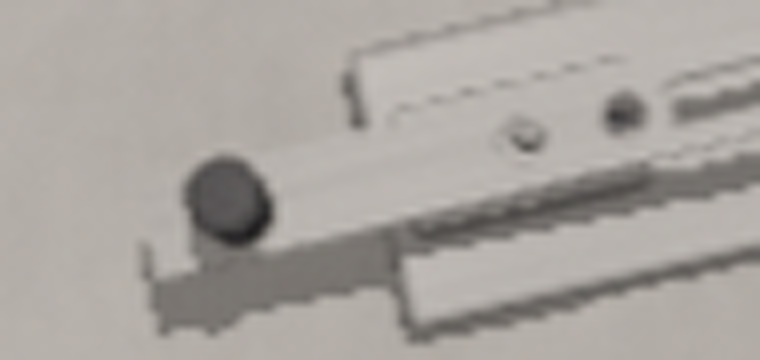

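View pics/t17.png

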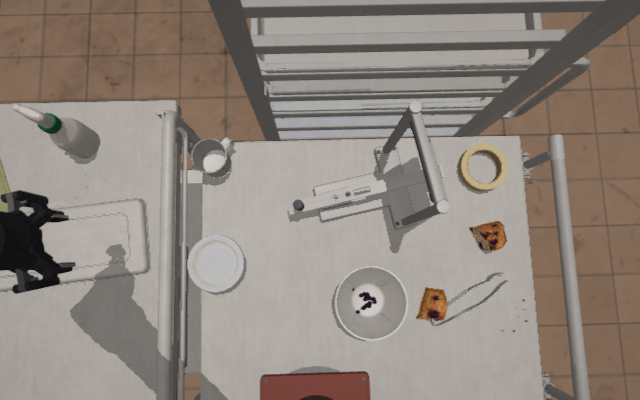

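Run:
```python
from h import *
P=shot('side','s18');T=shot('top','t18')
print(tri(P,(304.6,184.4),T,(298.4,204.7)))
for z in (0.087,0.099): print(z,proj(P,onz(T,(298.4,204.7),z)))
import numpy as np
a=cv2.imread('pics/t17.png').astype(int);b=cv2.imread('pics/t18.png').astype(int);print(abs(a-b)[170:225,250:420].max())
c=cv2.imread('pics/top0.png').astype(int)
print('cup/tub diff',abs(c-b)[130:180,190:236].mean(),abs(c-b)[232:295,192:250].mean(),viewer.look_for('cup',T)[0]['box'],viewer.look_for('tub',T)[0]['box'])
```

```text
(array([0.46736864, 0.02334758, 0.09117759]), np.float64(0.002501657168387155))
0.087 [[303.7246712  185.76826553]]
0.099 [[303.19640567 182.14035281]]
6
cup/tub diff 1.1178260869565217 1.0724320379492793 [189.8, 137.5, 234.2, 175.4] [189.0, 235.0, 244.9, 290.3]
```

Run:
```python
from h import *
P=viewer.get_image('side');T=viewer.get_image('top')
def cent(f,box):
    g=cv2.imread(f).astype(float).max(2);x0,y0,x1,y1=box
    w=np.clip(130-g[y0:y1,x0:x1],0,60)*(g[y0:y1,x0:x1]<100); ys,xs=np.mgrid[y0:y1,x0:x1]
    r=np.nonzero(w.sum(1)>60)[0]+y0
    return ((w*xs).sum()/w.sum(),(w*ys).sum()/w.sum()),r.min(),r.max()
for s,t,bs,bt in(('side0','top0',(280,166,298,186),(262,203,280,220)),('s18','t18',(296,178,312,200),(289,196,308,214))):
    a=cent(f'pics/{s}.png',bs);b=cent(f'pics/{t}.png',bt);print(a,b,tri(P,a[0],T,b[0]))
```

```text
((np.float64(288.55841924398624), np.float64(177.12733867888508)), np.int64(170), np.int64(184)) ((np.float64(270.5830517286197), np.float64(210.97660514686768)), np.int64(206), np.int64(216)) (array([0.45653923, 0.08182888, 0.07653164]), np.float64(0.00019996139987500693))
((np.float64(303.92196792214816), np.float64(190.4613443863759)), np.int64(183), np.int64(197)) ((np.float64(298.4360465116279), np.float64(205.4577856420627)), np.int64(200), np.int64(210)) (array([0.46724527, 0.02439082, 0.07191869]), np.float64(0.0002846630288855853))
```

Run:
```python
from h import *
print(sensors.read_state()['clock']); print(r.close_job())
```

```text
15.2667
the job is handed in; nothing more can be done
None
```

The stay is off its old position and now sits with its last round hole, the one nearest the knob, down over the pin. The flap stands further open. I released the knob, backed the arm clear and handed in at 15.3 s.

- **Finding the pin:** I felt for it at three positions. The first two stopped on the pin's tip, at 2.4 N and 7.4 N. At the third, about 63 mm of knob travel, the bar slid down about 14 mm further. It met the shoulder at 5.5 N, and the forces fell to near zero once I released it.
- **Seating:** The last pictures show the pin inside the end hole and the neighbouring hole empty. The knob is about 4.6 mm lower than at the start, against about 5 mm measured by the arm. On the pin's tip it would have been about 8 mm higher.
- **Surroundings:** The cup and tub look the same as at the start. The stay did not move between the last two pictures, 0.1–0.2 s apart; I did not watch it longer.

These readings disagreed or needed mending:
- **Pin position:** I first placed the pin about 8 mm too far along, assuming it stood at the end of the slot.
- **Knob height:** A coarse pixel pick put the knob's top at 91 mm, where I expected 86 mm. The finer centroid measurement agreed with a seated bar.
- **Knob position:** The pictures show the knob about 3–4 mm further back along the bar than the release position I computed. I put this down to the hole's slack and measuring error.
- **Grasp:** My first grasp closed at 24.6 mm, probably on the bar's edges, so I raised the gripper and gripped again.

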